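# Open the double-latched battery charging box

### The job

Open the steel battery charging box on the detailing bench, the one with the sliding bolt on its front. Draw the bolt fully aside, lift the lid a little by its handle until the safety catch stops it, push in the catch tab that was hidden under the lid's brim, then lift the lid by the handle until it stands well open, at least half-way to upright, and let go.

Things in the scene. Friction and masses are not known exactly. Their poses are not given: they have to be found in the camera images.
- charging_box: Grey steel box, white lid, 200 mm deep (x), 340 wide (y), 123 high plus handle; fixed. Origin: centre of its underside; x from its front to its back, y to the left for one facing the front, z up. Points in the other entries: this frame, mm, all shut. Front: bolt at left, catch under the lid's brim at right. A plain case with a like handle but no bolt is not meant.
- bolt (a joint): Slide of the steel bolt, m, towards the box's +y: 0 to 0.006 at the start, 0.040 fully drawn; holds the lid until 0.03. Push or pinch its upright round stud, 16 thick, axis at x -113, y 105 (bolt at 0), free from z 134 to its top at z 175. It runs between two guides (at y 81 and 164, tops z 137). Takes 3 N, stays where left.
- lid (a joint): Angle of the lid, rad: 0 shut, grows as the front rises, 1.3 at most; the catch stops it at 0.24. Hinge axis along y through x 105, z 50. Handle: round bar along y, 12 thick, y -15 to 75 (middle 30), axis at x -60, z 163, 34 free below it. Takes 7 to 10 N at the handle; the stiff hinge keeps the lid where left.
- catch (a joint): Travel of the catch tab, m, towards the box's +x: 0 holding, frees from 0.010, 0.014 fully in. Tab: upright steel plate, front face at x -137, y -122 to -78, z 72 to 114. Takes 4 N, stays. Brim over it: front edge x -135, z 117 to 123; lid at its stop: front edge x -112, z 172 to 178. Push with closed fingers pointing down in front of the tab, tips around z 95.

How it is judged (in metres and radians):
On the way, in this order (a step that is already met when the one before it is completed fails the run):
1. the bolt is drawn aside (more than 30 mm of its 40) while the lid is still shut (value of joint bolt above 0.03 m and value of joint lid below 0.08 rad), for 0.1 s.
2. the lid is lifted a little, to 0.17 rad or more, with the catch still holding (value of joint lid between 0.17 and 0.32 rad and value of joint catch below 0.006 m), for 0.1 s.
3. the catch tab is pushed in (more than 9 mm) with the lid still only a little open (value of joint catch above 0.009 m and value of joint lid below 0.4 rad), for 0.1 s.
At the end, for the whole second after the job is handed in: The lid stands open at 0.7 rad (40 deg) or more and at rest; the bolt is still drawn (more than 28 mm) and the catch still pushed in (more than 8 mm) (value of joint lid above 0.7 rad and velocity of joint lid between -0.05 and 0.05 rad/s and value of joint bolt above 0.028 m and value of joint catch above 0.008 m); the robot touches nothing.
It also fails if it takes over 72 s, if anything falls off the work surface, if the arm or the gripper's body presses on something with over 40 N, if the wrist force passes 120 N, or if a joint passes its speed limit or range.

### The arm

A 6-joint arm with a two-finger parallel gripper is mounted at the origin on the work surface. World frame = base frame: x ahead of the robot, y to its left, z up, the work surface at z = 0. Lengths are in mm, angles in rad, forces in N, time in s.
With the tool pointing down it reaches from about 300 to 775 mm from the base axis. Payload 14.6 kg.
Tool frame: the origin (TCP) lies at the very end of the fingers, on their centre line; the grasp point (between the pads) lies 19 mm behind it; x points along the fingers, z is the direction in which the jaws open and shut, and the axes are right-handed (so a half turn about x gives the same grasp; the last joint's range is limited). The gripper opens to 94 mm and grips with 3 to 60 N. Pads are 16 mm wide; open, the fingers measure 119 mm over their backs; the gripper's body (75 mm by 177 mm) begins 78 mm behind the grasp point.
Start: joints at [-1.261, 0.3, 1.521, -0, 1.321, -0.067], TCP at [202.363, -511.408, 205.446] pointing down, gripper open.
Joint ranges: [-3.03, 3.03], [-0.79, 2.21], [0.23, 2.52], [-1.04, 4.18], [0, 3.07], [-2.55, 2.55]. Speed limits (rad/s): [2.22, 2.22, 2.57, 3.14, 3.14, 3.14].

### API

Orientations are given as a unit quaternion [x, y, z, w].
In Python, from plant import r, imaging, order gives the robot as it stands.
- The arm moves only by the tool jog_arm, never from a script. Its argument "commands" is a list of rows, each a list of 7 numbers: the turn, a rotation vector about the tool's x, y, z in rad, then the shift along the tool's x, y, z in cm, then the opening, from -1 (shut) to 1 (fully open), so that 0 is half open. A call has 1 to 20 rows; each row is the pose to reach, as a shift and turn from the pose commanded when the call began, along the tool's axes at that moment; what a row does not reach only later rows make up. A row lasts 1/8 s, in which the tool goes at most 62.5 mm and 10.7 degrees, less where a joint would pass 70% of its speed; a pose out of reach is approached as far as the arm can. A call with a gripper value outside its range is refused whole. The fingers move at their own pace and stop on an object; "squeeze" is the grip in N (left out, the last holds). Time passes only in rows, so rows that repeat a pose let the fingers close. It gives the time, the measured TCP pose, the force and the opening at its end, in the units of the state.
- r.observe(): the state, without advancing time (a new reading comes with each control period).
- imaging.read_camera(name): name is "scene" or "top"; returns the picture (420x560x3 uint8, red, green, blue); there is no depth.
- imaging.get_calibration(name): a dict with "fov_y" (degrees; the focal length in pixels is half the picture's height over the tangent of half this angle, whatever the lens; pixels are square), "cx", "cy" (the principal point, pixels), "origin" and "rotation" of the camera in the world. Camera axes: x right, y down, z forward; pixel columns grow to the right and rows downward; lengths in mm; the calibration is good to about 2 mm. A picture is of the moment at which its call begins. get_calibration takes no time and is no camera call.
- order.close_job(): hands the job in, once; it reports no verdict.
The state is a dict: "time_s": time; "qpos": joint angles; "dq": joint speeds; "joint_efforts": joint torques, N m; "position": TCP position; "tcp_rot": TCP orientation; "ft_force": force on the tool from outside, world axes, zero at the start; "ft_torque": the same for the moment, N m; "grip_width": finger opening in mm.
Only numpy, scipy, OpenCV 4.12 (cv2) and the standard library are available. Lean on these libraries where they do the work, as an engineer would, in place of code of your own. Each camera call takes 0.05 s, during which the arm holds its last target. There are 200 camera calls.

## Working session

There is one attempt and no reset: what is moved stays moved. The work goes in short steps, Python scripts to look and compute and a tool call to move; the robot and the scene stay as the last step left them, time stands still between calls to the robot, and variables do not carry over. Pictures are saved under pics/ and viewed, about 8 in all and at most 12, crops included, and the job is handed in when it is done.

Besides the shell and the picture viewer there is one more tool, called after "Call:" as name(argument=value, ...) on one line, values as JSON. jog_arm: Moves the arm, as the interface text tells. Its arguments: {"type":"object","properties":{"commands":{"type":"array"},"squeeze":{"type":"number"}},"required":["commands"]}

```bash
mkdir -p pics; ls
python3 - <<'E'
from plant import r, imaging, order
import cv2
for n in ("scene","top"):
    c=imaging.get_calibration(n); print(n,c)
    cv2.imwrite(f"pics/{n}0.png",imaging.read_camera(n)[:,:,::-1])
s=r.observe(); print(s)
E
```

```text
pics
scene {'fov_y': 55.102943212253464, 'cx': 281.0857578791609, 'cy': 207.4736557534194, 'origin': array([1016.8029186 ,  124.32060865,  650.75986831]), 'rotation': array([ 0.57788781,  0.756508  , -0.24288959, -0.18640269])}
top {'fov_y': 48.482683015940495, 'cx': 285.8720056732244, 'cy': 207.616972703605, 'origin': array([498.71852552,  53.43423113, 944.89614309]), 'rotation': array([-0.7024304 ,  0.70620276, -0.07224628,  0.05147499])}
{'time_s': 0.1, 'qpos': array([-1.26062053e+00,  3.00404506e-01,  1.52148142e+00,  1.25318697e-06,
        1.32072497e+00, -6.65922529e-02]), 'dq': array([-0.00083943, -0.00197365, -0.00090131,  0.00082612, -0.00049531,
        0.00159188]), 'joint_efforts': array([-3.31135161e-04, -5.32643545e+01, -3.53282082e+01,  7.08812289e-02,
        2.35169084e-02, -3.68366636e-05]), 'position': array([ 202.28655938, -511.20505516,  204.96502336]), 'tcp_rot': array([ 0.39774032,  0.58507315, -0.39729615,  0.58450648]), 'ft_force': array([ 0.16155375, -0.36792028,  0.45093738]), 'ft_torque': array([-0.00181287, -0.00292566,  0.02931227]), 'grip_width': 93.75018339686662}
```

View pics/scene0.png

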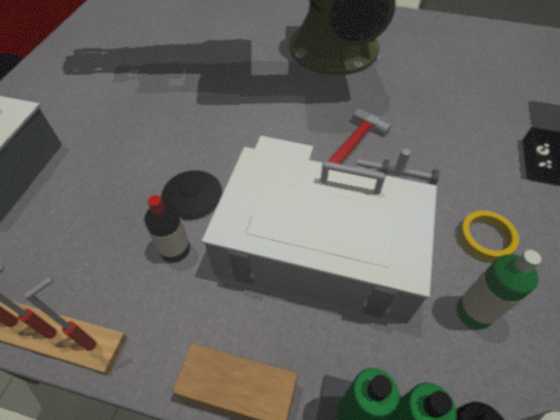

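View pics/top0.png

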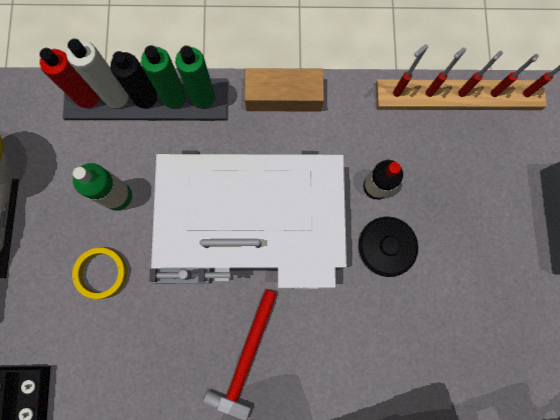

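```bash
cat > h.py <<'E'
from plant import r, imaging, order
import cv2, numpy as np
from scipy.spatial.transform import Rotation as R
def cal(n):
    c=imaging.get_calibration(n); f=210/np.tan(np.radians(c["fov_y"])/2)
    return np.array(c["origin"]),R.from_quat(c["rotation"]).as_matrix(),f,c["cx"],c["cy"]
def ray(n,u,v,z):
    o,M,f,cx,cy=cal(n); d=M@np.array([(u-cx)/f,(v-cy)/f,1]); return o+d*(z-o[2])/d[2]
def proj(n,p):
    o,M,f,cx,cy=cal(n); q=(np.atleast_2d(p)-o)@M; return q[:,:2]/q[:,2:]*f+[cx,cy]
E
python3 - <<'E'
from h import *
im=cv2.imread("pics/top0.png"); hsv=cv2.cvtColor(im,cv2.COLOR_BGR2HSV)
m=((hsv[:,:,2]>170)&(hsv[:,:,1]<40)).astype(np.uint8)*255
cs,_=cv2.findContours(m,0,1); c=max(cs,key=cv2.contourArea)
print(cv2.contourArea(c)); a=cv2.approxPolyDP(c,4,True)[:,0]
for p in a: print(p,ray("top",*p,123).round(1))
im=cv2.resize(im[145:300,140:400],None,fx=3,fy=3,interpolation=2); cv2.imwrite("pics/crop1.png",im)
sc=cv2.imread("pics/scene0.png"); hsv=cv2.cvtColor(sc,cv2.COLOR_BGR2HSV)
m=((hsv[:,:,2]>150)&(hsv[:,:,1]<40)).astype(np.uint8)*255
cs,_=cv2.findContours(m,0,1); c=max(cs,key=cv2.contourArea); print(cv2.contourArea(c))
for p in cv2.approxPolyDP(c,4,True)[:,0]: print(p,ray("scene",*p,123).round(1))
E
```

```text
22382.5
[156 155] [741.7 263.3 123. ]
[151 267] [540.1 263.8 123. ]
[228 271] [532.3 130.4 123. ]
[230 266] [541. 127. 123.]
[277 266] [540.4  45.  123. ]
[278 287] [504.2  43.4 123. ]
[334 286] [505.1 -54.3 123. ]
[334 267] [538.  -55.1 123. ]
[345 266] [539.7 -74.6 123. ]
[342 155] [741.9 -75.1 123. ]
21821.5
[243 148] [541.9 -75.4 123. ]
[202 240] [741.9 -74.7 123. ]
[429 295] [742.  264.3 123. ]
[436 186] [539.9 264.8 123. ]
[386 176] [540.1 181.3 123. ]
[379 195] [584.2 174.8 123. ]
[315 183] [587.1  67.4 123. ]
[322 163] [539.8  69.5 123. ]
[309 159] [536.6  45.4 123. ]
[310 145] [502.7  39.5 123. ]
[260 136] [504.6 -54.8 123. ]
[254 148] [536.7 -56.3 123. ]
```

View pics/crop1.png

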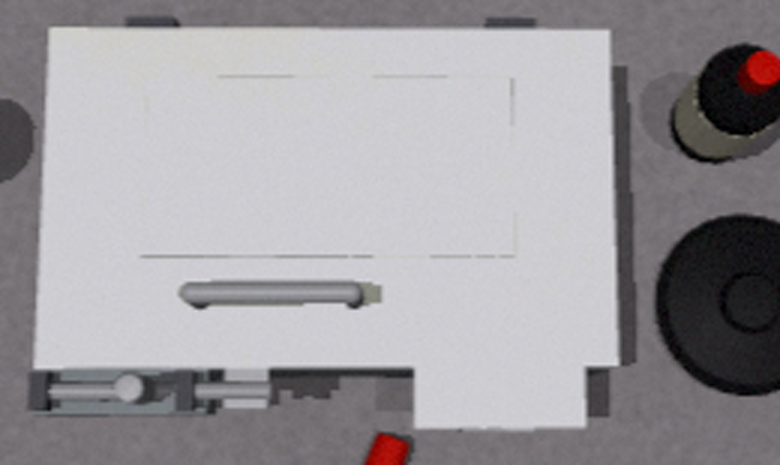

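Run:
```python
from h import *
print("stud",ray("top",182.7,274,175)); 
for u in(201,261): print("handle",ray("top",u,242.3,166))
s=r.observe(); print(R.from_quat(s["tcp_rot"]).as_matrix().round(3))
T=np.stack([[0,0,-1],[1,0,0],[0,-1,0]],1).astype(float)  # x down; y=+X, z=-Y
for T in (T,np.stack([[0,0,-1],[-1,0,0],[0,1,0]],1),np.stack([[0,0,-1],[0,1,0],[1,0,0]],1),np.stack([[0,0,-1],[0,-1,0],[-1,0,0]],1)):
  print(T[:,2],(R.from_quat(s["tcp_rot"]).inv()*R.from_matrix(T)).as_rotvec().round(4), np.linalg.det(T))
```

```text
stud [525.84998279 198.84555439 175.        ]
handle [578.28559471 171.83103863 166.        ]
handle [577.78970909  71.98352065 166.        ]
[[-0.     0.93   0.368]
 [ 0.001  0.368 -0.93 ]
 [-1.     0.    -0.001]]
[ 0. -1.  0.] [ 3.768e-01 -1.000e-03  1.000e-04] 1.0
[0 1 0] [-2.7648e+00 -2.0000e-04 -1.4000e-03] 1.0
[1 0 0] [-1.194e+00 -9.000e-04 -7.000e-04] 1.0
[-1  0  0] [ 1.9476e+00 -7.0000e-04  9.0000e-04] 1.0
```

Call:
jog_arm(commands=[[0, 0, 0, -6, 0, 0, -1], [-1.194, 0, 0, -6, 55.4, -51.6, -1], [-1.194, 0, 0, -6, 55.4, -51.6, -1], [-1.194, 0, 0, -6, 55.4, -51.6, -1], [-1.194, 0, 0, -6, 55.4, -51.6, -1], [-1.194, 0, 0, -6, 55.4, -51.6, -1], [-1.194, 0, 0, -6, 55.4, -51.6, -1], [-1.194, 0, 0, -6, 55.4, -51.6, -1], [-1.194, 0, 0, -6, 55.4, -51.6, -1], [-1.194, 0, 0, -6, 55.4, -51.6, -1], [-1.194, 0, 0, -6, 55.4, -51.6, -1], [-1.194, 0, 0, -6, 55.4, -51.6, -1], [-1.194, 0, 0, -6, 55.4, -51.6, -1], [-1.194, 0, 0, -6, 55.4, -51.6, -1], [-1.194, 0, 0, -6, 55.4, -51.6, -1], [-1.194, 0, 0, -6, 55.4, -51.6, -1], [-1.194, 0, 0, -6, 55.4, -51.6, -1], [-1.194, 0, 0, -6, 55.4, -51.6, -1]], squeeze=30)

```text
time_s: 2.35
position: [527.6, 171.6, 265.8]
tcp_rot: [0.0, 0.707, -0.0, 0.707]
ft_force: [-0.1, -0.9, -0.9]
grip_width: 0.5
```

Call:
jog_arm(commands=[[0, 0, 0, 5, 0, 0, -1], [0, 0, 0, 10, 0, 0, -1], [0, 0, 0, 11.8, 0, 0, -1], [0, 0, 0, 11.8, 0, 0, -1], [0, 0, 0, 11.8, 1, 0, -1], [0, 0, 0, 11.8, 1.5, 0, -1], [0, 0, 0, 11.8, 2, 0, -1], [0, 0, 0, 11.8, 2.5, 0, -1], [0, 0, 0, 11.8, 3, 0, -1], [0, 0, 0, 11.8, 3.5, 0, -1], [0, 0, 0, 11.8, 4, 0, -1], [0, 0, 0, 11.8, 4.5, 0, -1], [0, 0, 0, 11.8, 4.8, 0, -1], [0, 0, 0, 11.8, 5.05, 0, -1], [0, 0, 0, 11.8, 5.05, 0, -1]])

```text
time_s: 4.22
position: [527.5, 223.0, 147.3]
tcp_rot: [0.0, 0.707, 0.0, 0.707]
ft_force: [-0.2, -0.3, 0.8]
grip_width: 0.4
```

Run:
```python
from h import *
print(r.observe()["ft_force"])
im=imaging.read_camera("scene")[:,:,::-1]
cv2.imwrite("pics/s2.png",cv2.resize(im[60:320,180:480],None,fx=2,fy=2,interpolation=2))
```

```text
[-0.16214049 -0.34959788  0.76608672]
```

View pics/s2.png

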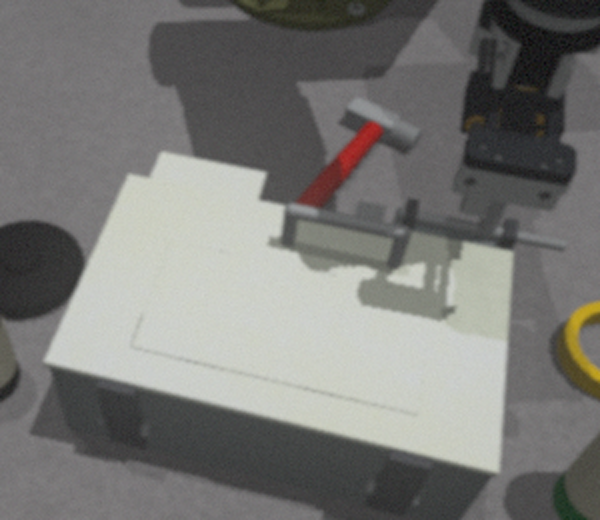

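Call:
jog_arm(commands=[[0, 0, 0, 0, -0.4, 0, -1], [0, 0, 0, -5, -0.6, 0, -1], [0, 0, 0, -9, -1, 0, -1], [0, 0, 0, -9, -6, 3, 0], [0, 0, 0, -9, -10.1, 5.25, 0], [0, 0, 0, -9, -10.1, 5.25, 0], [0, 0, 0, -9, -10.1, 5.25, 0], [0, 0, 0, -9, -10.1, 5.25, 0]])

```text
time_s: 5.28
position: [579.7, 122.7, 237.5]
tcp_rot: [-0.0, 0.707, 0.0, 0.707]
ft_force: [0.6, -0.6, 0.1]
grip_width: 45.9
```

Run:
```python
from h import *
s=r.observe();print(s["ft_force"],s["qpos"])
a=imaging.read_camera("scene")[:,:,::-1][60:320,180:480]
b=imaging.read_camera("top")[:,:,::-1][140:320,130:400]
cv2.imwrite("pics/s3.png",np.vstack([cv2.resize(a,(420,364)),cv2.resize(b,(420,280))])[:600])
cv2.imwrite("pics/s3.png",np.hstack([cv2.resize(a,(415,360),interpolation=2),cv2.resize(b,(385,257),interpolation=2)][:1]+[cv2.copyMakeBorder(cv2.resize(b,(385,257),interpolation=2),0,103,0,0,cv2.BORDER_CONSTANT)]))
```

```text
[ 0.56885488 -0.58701157  0.0507945 ] [1.46623100e-01 3.74570496e-01 1.34743651e+00 2.23597022e-04
 1.41960246e+00 1.45422219e-01]
```

View pics/s3.png

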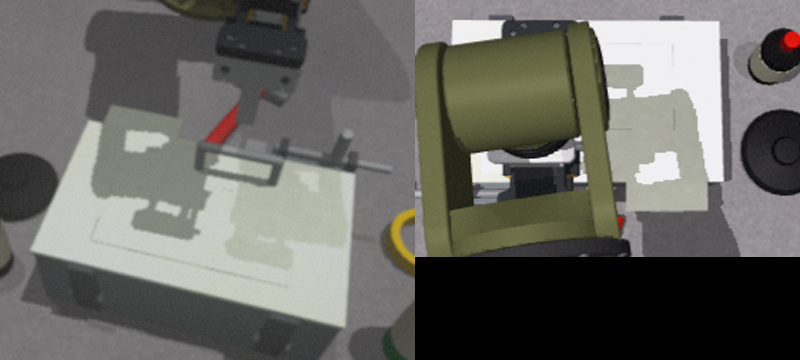

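Call:
jog_arm(commands=[[0, 0, 0, 4, 0, 0, 0], [0, 0, 0, 8, 0, 0, 0], [0, 0, 0, 9.3, 0, 0, 0], [0, 0, 0, 9.3, 0, 0, 0], [0, 0, 0, 9.3, 0, 0, -1], [0, 0, 0, 9.3, 0, 0, -1], [0, 0, 0, 9.3, 0, 0, -1], [0, 0, 0, 9.3, 0, 0, -1], [0, 0, 0, 9.3, 0, 0, -1], [0, 0, 0, 9.3, 0, 0, -1]], squeeze=20)

```text
time_s: 6.62
position: [578.9, 121.8, 144.7]
tcp_rot: [-0.0, 0.708, -0.0, 0.706]
ft_force: [-12.1, -0.6, 7.0]
grip_width: 11.2
```

Run:
```python
from h import *
print("stud",ray("scene",430.1,156.1,175))
for a in (.05,.1,.15,.2,.21,.22):print(a,746-165*np.cos(a)+113*np.sin(a),50+113*np.cos(a)+165*np.sin(a))
```

```text
stud [526.61371555 239.01512217 175.        ]
0.05 586.8538531624172 171.10534235429313
0.1 593.1054888102173 178.90798442314355
0.15 599.7392811100698 186.38842366491667
0.2 606.738649036037 193.52796287724541
0.21 608.1808677531247 194.91337683843517
0.22 609.6368682685883 196.28429958270186
```

Call:
jog_arm(commands=[[0, 0, 0, -0.4, 0, 0.2, -1], [0, 0, 0, -0.8, 0, 0.5, -1], [0, 0, 0, -1.2, 0, 0.8, -1], [0, 0, 0, -1.6, 0, 1.15, -1], [0, 0, 0, -2, 0, 1.5, -1], [0, 0, 0, -2.4, 0, 1.85, -1], [0, 0, 0, -2.8, 0, 2.2, -1], [0, 0, 0, -3.2, 0, 2.55, -1], [0, 0, 0, -3.2, 0, 2.55, -1], [0, 0, 0, -3.2, 0, 2.55, -1]], squeeze=25)

```text
time_s: 7.88
position: [604.7, 121.7, 176.3]
tcp_rot: [-0.0, 0.708, -0.0, 0.706]
ft_force: [-9.3, -0.3, 3.0]
grip_width: 11.3
```

Call:
jog_arm(commands=[[0, 0, 0, 0, 0, 0, -0.3], [0, 0, 0, 0, 0, 0, -0.1], [0, 0, 0, 0, 0, 0, 0], [0, 0, 0, 0, 0, 0, 0], [0, 0, 0, -4, 0, 0, 0], [0, 0, 0, -9, 0, 0, 0], [0, 0, 0, -9, -6, -6, -1], [0, 0, 0, -9, -12.7, -12.7, -1], [0, 0, 0, -9, -12.7, -12.7, -1], [0, 0, 0, -9, -12.7, -12.7, -1], [0, 0, 0, -9, -12.7, -12.7, -1]])

```text
time_s: 9.25
position: [479.1, -5.1, 266.8]
tcp_rot: [0.0, 0.707, -0.0, 0.707]
ft_force: [-0.7, -0.0, 0.0]
grip_width: 1.6
```

Run:
```python
from h import *
a=imaging.read_camera("scene")[:,:,::-1]
cv2.imwrite("pics/s4.png",cv2.resize(a[40:340,150:480],(770,600)[:2] if 0 else (660,600),interpolation=2))
# predicted handle ends / brim corners at angles
for ang in (0,.15,.2,.24):
    c,s=np.cos(ang),np.sin(ang)
    def P(x,y,z): dx,dz=x-105,z-50; return [641+105+dx*c+dz*s,94.5+y,50+dz*c-dx*s]
    uv=proj("scene",[P(-60,-15,163),P(-60,75,163),P(-100,170,123),P(-135,-145,123)]); print(ang,((uv-[150,40])*2).round(0).tolist())
```

```text
0 [[350.0, 252.0], [462.0, 275.0], [572.0, 293.0], [224.0, 194.0]]
0.15 [[348.0, 249.0], [465.0, 273.0], [582.0, 282.0], [218.0, 176.0]]
0.2 [[347.0, 250.0], [466.0, 274.0], [586.0, 279.0], [216.0, 170.0]]
0.24 [[346.0, 251.0], [466.0, 275.0], [589.0, 278.0], [213.0, 167.0]]
```

View pics/s4.png

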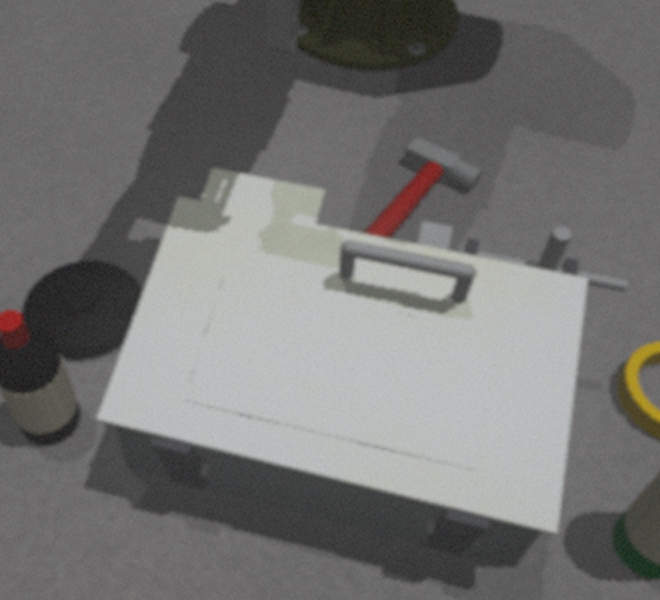

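Run:
```python
from h import *
print(r.observe()["position"],proj("scene",[[479,-5,267],[0,0,0],[579,122,240]]))
cv2.imwrite("pics/s5.png",np.hstack([imaging.read_camera("scene")[:,:,::-1],imaging.read_camera("top")[:,:,::-1]])[:, :, :][::1,::1])
i=cv2.imread("pics/s5.png"); cv2.imwrite("pics/s5.png",cv2.resize(i,(800,300),interpolation=cv2.INTER_AREA))
```

```text
[479.24153841  -4.7544194  266.48209905] [[291.20659762  64.32622807]
 [333.63750375  47.79747254]
 [358.88326416 135.21688074]]
```

View pics/s5.png

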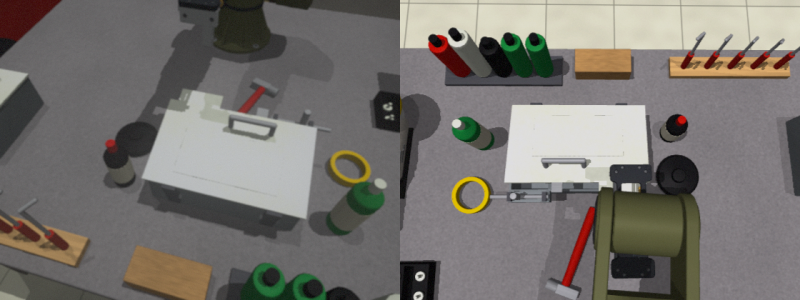

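Call:
jog_arm(commands=[[0, 0, 0, 5, 0, 0, -1], [0, 0, 0, 10, 0, 0, -1], [0, 0, 0, 14, 0, 0, -1], [0, 0, 0, 16.7, 0, 0, -1], [0, 0, 0, 16.7, 0, 0, -1], [0, 0, 0, 16.7, 0, 0.6, -1], [0, 0, 0, 16.7, 0, 1.0, -1], [0, 0, 0, 16.7, 0, 1.4, -1], [0, 0, 0, 16.7, 0, 1.7, -1], [0, 0, 0, 16.7, 0, 2.0, -1], [0, 0, 0, 16.7, 0, 2.0, -1]])

```text
time_s: 10.78
position: [499.0, -5.3, 99.5]
tcp_rot: [-0.0, 0.707, -0.0, 0.707]
ft_force: [0.2, 0.9, -0.4]
grip_width: 0.3
```

Call:
jog_arm(commands=[[0, 0, 0, 0, 0, 0.25, -1], [0, 0, 0, 0, 0, 0.5, -1]])

```text
time_s: 11.02
position: [503.4, -5.3, 99.4]
tcp_rot: [0.0, 0.708, -0.0, 0.707]
ft_force: [-20.8, -0.1, 10.7]
grip_width: 0.7
```

Call:
jog_arm(commands=[[0, 0, 0, 0, 0, 0.15, -1], [0, 0, 0, 0, 0, 0.3, -1]])

```text
time_s: 11.28
position: [503.5, -5.3, 99.2]
tcp_rot: [-0.0, 0.71, 0.0, 0.704]
ft_force: [-38.4, -0.9, 25.8]
grip_width: 0.9
```

Call:
jog_arm(commands=[[0, 0, 0, 0, 0, -2, -1], [0, 0, 0, 0, 0, -3, -1], [0, 0, 0, -5, 0, -3, -1], [0, 0, 0, -11, 0, -3, -1], [0, 0, 0, -16.7, 0, -3, -1], [0, 0, 0, -16.7, 5, 3, 0], [0, 0, 0, -16.7, 12.7, 9.8, 0], [0, 0, 0, -16.7, 12.7, 9.8, 0], [0, 0, 0, -16.7, 12.7, 9.8, 0], [0, 0, 0, -16.7, 12.7, 9.8, 0], [0, 0, 0, -16.7, 12.7, 9.8, 0]])

```text
time_s: 12.65
position: [604.4, 120.9, 267.2]
tcp_rot: [0.0, 0.707, -0.0, 0.707]
ft_force: [-0.2, 0.5, -0.3]
grip_width: 46.8
```

Call:
jog_arm(commands=[[0, 0, 0, 4, 0, 0, 0], [0, 0, 0, 8, 0, 0, 0], [0, 0, 0, 9.1, 0, 0, 0], [0, 0, 0, 9.1, 0, 0, 0], [0, 0, 0, 9.1, 0, 0, -1], [0, 0, 0, 9.1, 0, 0, -1], [0, 0, 0, 9.1, 0, 0, -1], [0, 0, 0, 9.1, 0, 0, -1], [0, 0, 0, 9.1, 0, 0, -1]], squeeze=25)

```text
time_s: 13.78
position: [604.6, 121.8, 175.7]
tcp_rot: [-0.0, 0.707, 0.0, 0.707]
ft_force: [-1.2, 0.2, 2.7]
grip_width: 10.8
```

Run:
```python
import numpy as np
f=lambda a:np.array([-165*np.cos(a)+113*np.sin(a),113*np.cos(a)+165*np.sin(a)])/10
for a in np.arange(.25,1.0,.05): print(a.round(2),(f(a)-f(.21)).round(2))
```

```text
0.25 [0.59 0.54]
0.3 [1.36 1.18]
0.35 [2.16 1.78]
0.4 [2.98 2.34]
0.45 [3.84 2.86]
0.5 [4.72 3.34]
0.55 [5.62 3.77]
0.6 [6.54 4.15]
0.65 [7.49 4.49]
0.7 [8.44 4.78]
0.75 [9.41 5.02]
0.8 [10.39  5.22]
0.85 [11.38  5.36]
0.9 [12.38  5.46]
0.95 [13.38  5.5 ]
```

Call:
jog_arm(commands=[[0, 0, 0, -0.54, 0, 0.59, -1], [0, 0, 0, -1.18, 0, 1.36, -1], [0, 0, 0, -1.18, 0, 1.36, -1]])

```text
time_s: 14.15
position: [617.9, 121.7, 187.7]
tcp_rot: [-0.0, 0.708, -0.0, 0.707]
ft_force: [-7.7, -1.2, 7.1]
grip_width: 11.3
```

Forces are at the normal lifting level past the catch stop. Continue along the arc to about 0.9 rad.

Call:
jog_arm(commands=[[0, 0, 0, -0.6, 0, 0.8, -1], [0, 0, 0, -1.16, 0, 1.62, -1], [0, 0, 0, -1.68, 0, 2.48, -1], [0, 0, 0, -2.16, 0, 3.36, -1], [0, 0, 0, -2.59, 0, 4.26, -1], [0, 0, 0, -2.97, 0, 5.18, -1], [0, 0, 0, -3.31, 0, 6.13, -1], [0, 0, 0, -3.6, 0, 7.08, -1], [0, 0, 0, -3.84, 0, 8.05, -1], [0, 0, 0, -4.04, 0, 9.03, -1], [0, 0, 0, -4.18, 0, 10.02, -1], [0, 0, 0, -4.28, 0, 11.02, -1], [0, 0, 0, -4.28, 0, 11.02, -1], [0, 0, 0, -4.28, 0, 11.02, -1]])

```text
time_s: 15.9
position: [729.0, 121.4, 230.7]
tcp_rot: [0.0, 0.706, -0.0, 0.708]
ft_force: [3.2, -2.0, 4.9]
grip_width: 11.1
```

Call:
jog_arm(commands=[[0, 0, 0, 0, 0, 0, -0.6], [0, 0, 0, 0, 0, 0, -0.4], [0, 0, 0, 0, 0, 0, -0.4], [0, 0, 0, 0, 0, 0, -0.4], [0, 0, 0, -1.5, 0, 0, -0.4], [0, 0, 0, -3, 0, 0, -0.4], [0, 0, 0, -5, 0, 0, -0.4], [0, 0, 0, -8, 0, 0, -0.4], [0, 0, 0, -10, 0, 0, -0.4], [0, 0, 0, -10, 0, 0, -0.4]])

```text
time_s: 17.15
position: [728.7, 121.8, 332.7]
tcp_rot: [0.0, 0.706, 0.0, 0.709]
ft_force: [0.2, -0.9, -0.6]
grip_width: 28.2
```

Call:
jog_arm(commands=[[0, 0, 0, 0, -5, -4, -0.4], [0, 0, 0, 0, -10, -8, -0.4], [0, 0, 0, 0, -16, -14, -0.4], [0, 0, 0, 0, -22, -20, -0.4], [0, 0, 0, 0, -28, -26, -0.4], [0, 0, 0, 0, -28, -26, -0.4], [0, 0, 0, 0, -28, -26, -0.4]])

```text
time_s: 18.02
position: [466.3, -160.0, 330.1]
tcp_rot: [0.001, 0.707, -0.001, 0.707]
ft_force: [0.3, -0.6, 0.1]
grip_width: 28.2
```

Run:
```python
from h import *
s=r.observe();print(s["time_s"],s["position"],s["ft_force"])
i=np.hstack([imaging.read_camera("scene")[:,:,::-1],imaging.read_camera("top")[:,:,::-1]])
cv2.imwrite("pics/s6.png",cv2.resize(i,(800,300),interpolation=cv2.INTER_AREA))
```

```text
18.025 [ 466.33157123 -159.96175325  330.09575961] [ 0.31841061 -0.59192417  0.08037558]
```

View pics/s6.png

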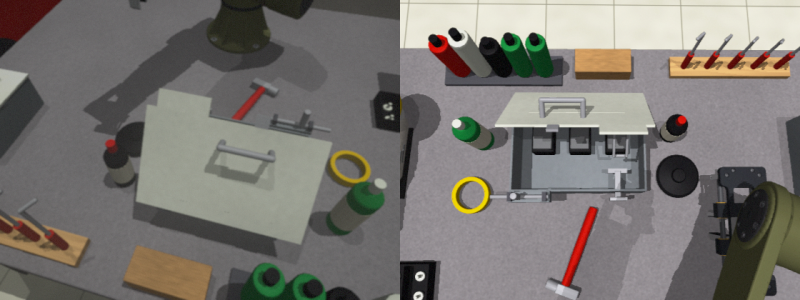

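Run:
```python
from h import *
for v in (98,115): print(ray("top",162/.7143,v/.7143,250))
order.close_job(); print("closed")
```

```text
[732.77332418 123.15367909 250.        ]
[694.64712988 122.61473874 250.        ]
the job is handed in; nothing more can be done
closed
```

The box is open and the job is handed in, at about 18 s of the 72 s allowed. The hand-in gives no verdict, so what follows rests on my own measurements.

1. **Bolt:** I pushed the stud aside with closed fingers. A ray from the scene camera then put it at y ≈ 239 mm, about 39 to 40 mm of travel, while the lid was still shut. The last picture shows it still drawn.
2. **First lift:** I lifted the lid by its handle to about 0.21 rad. The corner positions in the image afterwards agreed with roughly 0.2 to 0.24 rad.
3. **Catch:** I pushed the tab in until the fingers met a hard stop. The last press read 38 N along x at the wrist, about 46 N with the vertical part. That was on the fingertips and below the 120 N wrist limit. I did not see the tab itself; the lid then rose past the stop at normal lifting force.
4. **Final lift:** I lifted the lid to about 0.9 rad, let go and moved the arm clear. After release the top camera put the handle at x ≈ 733 mm, which matches about 0.9 rad. The wrist force was near zero and the arm was well away from everything.

No check failed. The handle's x came out 2 to 3 mm different between the image and the box model, which the grip absorbed.

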